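# Centre the basket on the portion scale and tare it

## Robot

A 6-joint arm with a two-finger parallel gripper is mounted at the origin on the work surface. World frame = base frame: x ahead of the robot, y to its left, z up, the work surface at z = 0. Lengths are in m, angles in rad, forces in N, time in s.
With the tool pointing down it reaches from about 0.2 to 0.875 m from the base axis. Payload 3.4 kg.
Tool frame: the origin (TCP) lies midway between the tips of the shut fingers; the grasp point (between the pads) lies 19 mm behind it; z points along the fingers, y is the direction in which the jaws open and shut (so a half turn about z gives the same grasp; the last joint's range is limited). The gripper opens to 94 mm and grips with 3 to 60 N. Pads are 16 mm wide; open, the fingers measure 119 mm over their backs; the gripper's body (75 mm by 177 mm) begins 78 mm behind the grasp point.
Start: joints at [1.08, 0.276, 1.505, -0, 1.361, -0.121], TCP at [0.208, 0.536, 0.205] pointing down, gripper open.
Joint ranges: [-2.89, 2.89], [-0.75, 2.08], [0.22, 2.7], [-1.18, 4.32], [0.11, 2.71], [-2.7, 2.7]. Speed limits (rad/s): [2.57, 2.57, 3.14, 3.14, 3.14, 3.14].

## Interface

Orientations are given as [roll, pitch, yaw] about the fixed x, y, z axes, in that order (R = Rz(yaw) Ry(pitch) Rx(roll)).
In Python, from workcell import manip, cams, job, nets gives the robot as it stands.
- The arm moves only by the shell command python3 -m pendant 'ROWS'. ROWS is JSON, a list that holds one entry, the list of rows, each a list of 5 numbers: the opening, from 0 (shut) to 1 (fully open), then the shift along the tool's x, y, z in mm, then the turn about the tool's z in degrees. In form: [[[grip, tx, ty, tz, twist], ...]]. A call has 1 to 8 rows; each row is the pose to reach, as a shift and turn from the pose commanded when the call began, along the tool's axes at that moment; what a row does not reach only later rows make up. A row lasts 1/10 s, in which the tool goes at most 50 mm and 8.59 degrees, less where a joint would pass 70% of its speed; a pose out of reach is approached as far as the arm can. A call with a gripper value outside its range is refused whole. The fingers move at their own pace and stop on an object; the grip force is fixed at half the most. Time passes only in rows, so rows that repeat a pose let the fingers close. It gives the time, the measured TCP pose, the force and the opening at its end, in the units of the state.
- manip.observe(): the state, without advancing time (a new reading comes with each control period).
- cams.grab_frame(name): name is "scene" or "side" or "wrist"; returns the picture (400x640x3 uint8, red, green, blue); there is no depth.
- cams.camera_model(name): a dict with "vfov" (degrees; the focal length in pixels is half the picture's height over the tangent of half this angle, whatever the lens; pixels are square), "cx", "cy" (the principal point, pixels), "xyz" and "orientation" of the camera in the world. Camera axes: x right, y up, looking along -z (the intrinsics and any distortion apply to the point x, -y, -z); pixel columns grow to the right and rows downward; lengths in m; the calibration is good to about 2 mm. The wrist camera is an equidistant fisheye: a pixel r from the principal point sees the ray r / f radians off the axis. A picture is of the moment at which its call begins: read the wrist's pose just before it. camera_model takes no time and is no camera call; for the wrist camera it gives the pose at the moment of the call.
- job.hand_in(): hands the job in, once; it reports no verdict.
Trained networks look in the newest picture that a camera, given by its name, has taken for a name from the list of things; names that differ only in an ending like _2 or _b are one class to them, and where a whole thing is asked for, a point or a joint stands for the part that bears it (a point fixed in the world has none). Each returns a list of dicts, best first, with "p" (0 to 1); they miss things now and then, are a little off and sometimes report something else, mostly with a low value. They report only what shows in the picture. A call takes as long as a camera call. They do not tell look-alikes from the thing itself.
- nets.look_for(camera, query): "at" ([column, row] in pixels, amid what is visible of it).
- nets.trace(camera, query): "mask" (400x640 bool, what is visible of it) and "at" ([column, row] in pixels, amid what is visible of it).
- nets.pinpoint(camera, query): "at" ([column, row] in pixels: a listed point, or the origin of a listed thing).
The state is a dict: "time_s": time; "joints": joint angles; "joint_vel": joint speeds; "joint_efforts": joint torques, N m; "position": TCP position; "ee_rot": TCP orientation; "ft_force": force on the tool from outside, world axes, zero at the start; "moment": the same for the moment, N m; "grip_width": finger opening in m.
Only numpy, scipy, OpenCV 4.12 (cv2) and the standard library are available. Lean on these libraries where they do the work, as an engineer would, in place of code of your own. Each camera call takes 0.05 s, during which the arm holds its last target. There are 200 camera calls.

## Task

The empty basket was put down carelessly on the portion scale too far forward, overhanging the front of its pan: gently push it back along the pan, without pinching, lifting or tipping it, until its foot stands inside the ring pressed into the middle of the pan. Then, with nothing touching the basket, press the wide tare key at the right-hand end of the key row right down and let it come up again. Do not press the two small keys, and leave the other things on the bench where they are.

Things in the scene. Friction and masses are not known exactly. Their poses are not given: they have to be found in the camera images.
- basket: Loose empty green plastic colander, about 140 g, on the scale's pan. Foot 130 mm across, rim 184 mm across, 80 mm high, straight sides flaring from foot to lip, wall and floor 4 mm, open top. Origin: centre of its underside, z up. Slides on the pan under 0.4 to 1.5 N; may be pushed from outside or from inside the wall. Gripping the wall counts as pinching, over 15 N as not gentle.
- scale: Portion scale, fixed, 310 mm deep, 260 wide, cream plastic, flat steel pan. Origin: on the bench under the pan's middle. Its -x is the front (sloping panel: display left, three grey keys right), y to the left seen from the front, z up; turned up to 0.3 rad. Pan 220 mm along x, 250 along y, top 85 mm above the bench. The panel's outward normal leans 0.35 rad from vertical towards -x.
- pan_mid (a point): Middle of the pan, on its top surface (85 mm above the bench), centre of the low ring, 160 mm across, pressed into the steel; the ring is flush enough for the basket to slide over. Axes as the scale's.
- tare_key (a joint): Travel of the tare key, m: 0 up, 0.004 fully down; a spring key, about 1 N to start it and 4 N right down. Straight down or square to the panel both press it.
- tare_key_top (a point): Centre of the tare key's top face: the wide key, 40 mm along the scale's y by 22 mm, proud 7.5 mm of the panel, at the right-hand end of the row (scale frame about -158, -95, +55 mm). z: the panel's outward normal.
- zero_key (a joint): Travel of the middle key, a small one (18 by 22 mm), m: 0 up, 0.004 down. Not to be pressed.
- zero_key_top (a point): Centre of the middle key's top face, 50 mm to the left of the tare key's centre.
- power_key (a joint): Travel of the left-hand key, next to the display, a small one (18 by 22 mm), m: 0 up, 0.004 down. Not to be pressed.
- power_key_top (a point): Centre of the left-hand key's top face, 81 mm to the left of the tare key's centre.
- tape: Bystander: roll of dark red sealing tape lying flat, 90 mm across, 18 mm high, beside the scale on its left. Origin: centre of its underside.
- peeler: Bystander: white-handled Y-shaped peeler lying flat, 145 mm long, 61 mm wide, 13 mm high, beside the scale on its right. Origin: on the bench, under its middle; x towards its blade.
- pumpkin: Bystander: half a pumpkin, cut face up, 150 mm across, 70 mm high. Origin: centre of its underside.
- tub: Bystander: white lidded tub, 106 mm across, 66 mm high. Origin: centre of its underside.
- spray: Bystander: spray bottle, 76 mm across, 232 mm high, at the left. Origin: centre of its underside.
- cabbage: Bystander: cabbage, 176 mm across, 132 mm high, on the white cutting board at the right. Origin: centre of its underside.
- knife: Bystander: kitchen knife lying on the cutting board, 285 mm long, 16 mm high. Origin: on the board, x towards its point.
Not all that is in view belongs to the job. What is shaped like the basket but purple is not meant.

How it is judged:
By the outcome, as a careful person would: the job done as asked, in the order asked, and still so for the second after the job is handed in, with the robot touching nothing.
It also fails if it takes over 72 s, if anything falls off the work surface, if the arm or the gripper's body presses on something with over 40 N, if the wrist force passes 120 N, or if a joint passes its speed limit or range.

## Working session

There is one attempt and no reset: what is moved stays moved. The work goes in short steps, Python scripts to look and compute and a shell command to move; the robot and the scene stay as the last step left them, time stands still between calls to the robot, and variables do not carry over. Pictures are saved under pics/ and viewed, about 8 in all and at most 12, crops included, and the job is handed in when it is done.

```bash
mkdir -p pics; cat > h.py <<'E'
from workcell import manip, cams, job, nets
import numpy as np, cv2
from scipy.spatial.transform import Rotation as R
def rot(o):
    o=np.array(o,float)
    return o if o.shape==(3,3) else (R.from_quat(o).as_matrix() if o.size==4 else R.from_euler('xyz',o).as_matrix())
def ray(name,px,m=None):
    m=m or cams.camera_model(name); f=200/np.tan(np.radians(m['vfov'])/2)
    u=np.array([px[0]-m['cx'],px[1]-m['cy']])
    if name=='wrist':
        r=np.hypot(*u); t=r/f; d=np.array([*(u/max(r,1e-9)*np.sin(t)),np.cos(t)])
    else:
        k=[float(x) for x in m.get('distortion',m.get('dist',[0]*5))]
        K=np.array([[f,0,m['cx']],[0,f,m['cy']],[0,0,1]])
        n=cv2.undistortPoints(np.array([[px]],float),K,np.array(k))[0,0]; d=np.array([n[0],n[1],1])
    d=rot(m['orientation'])@(d*[1,-1,-1]); return np.array(m['xyz']),d/np.linalg.norm(d)
def onz(name,px,z,m=None):
    o,d=ray(name,px,m); return o+d*(z-o[2])/d[2]
def proj(name,P,m=None):
    m=m or cams.camera_model(name); f=200/np.tan(np.radians(m['vfov'])/2)
    c=(rot(m['orientation']).T@(np.array(P)-m['xyz']))*[1,-1,-1]
    if name=='wrist':
        r=np.hypot(c[0],c[1]); t=np.arctan2(r,c[2]); return c[:2]/r*t*f+[m['cx'],m['cy']]
    k=[float(x) for x in m.get('distortion',m.get('dist',[0]*5))]
    K=np.array([[f,0,m['cx']],[0,f,m['cy']],[0,0,1]])
    return cv2.projectPoints(c[None],np.zeros(3),np.zeros(3),K,np.array(k))[0][0,0]
def tri(a,b):
    (o1,d1),(o2,d2)=a,b; A=np.stack([d1,-d2],1); s=np.linalg.lstsq(A,o2-o1,rcond=None)[0]
    p,q=o1+s[0]*d1,o2+s[1]*d2; return (p+q)/2,np.linalg.norm(p-q)
def save(name,fn):
    im=cams.grab_frame(name); cv2.imwrite(fn,im[:,:,::-1]); return im
E
python3 - <<'E'
from h import *
np.set_printoptions(precision=4,suppress=True)
for n in ['scene','side','wrist']: print(n,cams.camera_model(n))
ims=[save(n,f'pics/{n}0.png') for n in ['scene','side']]
cv2.imwrite('pics/both.png',cv2.resize(np.vstack(ims),(480,600))[:,:,::-1])
for q in ['pan_mid','tare_key_top','zero_key_top','power_key_top','scale','basket']:
    for n in ['scene','side']:
        print(q,n,[(np.round(d['at'],1),round(d['p'],2)) for d in nets.pinpoint(n,q)][:3])
print(manip.observe())
E
```

```text
scene {'vfov': 57.84789443836558, 'cx': 318.0983025552572, 'cy': 204.05130456610965, 'xyz': array([0.8095, 0.4959, 1.0408]), 'orientation': array([ 0.5633, -0.0019,  2.6324])}
side {'vfov': 46.86295674131187, 'cx': 324.4473013137186, 'cy': 204.35159967540613, 'xyz': array([ 0.286 , -0.7896,  1.0701]), 'orientation': array([ 0.6715, -0.0005, -0.3041])}
wrist {'vfov': 65.70646984690485, 'cx': 325.5635137308754, 'cy': 198.55379161799405, 'xyz': array([0.1306, 0.5663, 0.3842]), 'orientation': array([-0.29  ,  0.0018,  1.201 ])}
pan_mid scene [(array([319.1, 253.6]), 0.65)]
pan_mid side [(array([333.4, 158.4]), 0.82)]
tare_key_top scene [(array([313.1, 266.5]), 0.55), (array([294. , 220.9]), 0.54), (array([335.1, 210.7]), 0.43)]
tare_key_top side [(array([303.3, 206. ]), 0.66), (array([332. , 175.2]), 0.4)]
zero_key_top scene [(array([325. , 246.8]), 0.26)]
zero_key_top side [(array([295.2, 191.1]), 0.61), (array([291.9, 184.4]), 0.5), (array([322.9, 157.4]), 0.22)]
power_key_top scene [(array([431.4, 353.6]), 0.22)]
power_key_top side [(array([288.3, 182.5]), 0.53)]
scale scene [(array([314.3, 269.6]), 0.64), (array([364.8, 315.5]), 0.47)]
scale side [(array([336.5, 173.5]), 0.58)]
basket scene [(array([324.9, 246.9]), 0.88), (array([289.5, 173.8]), 0.63)]
basket side [(array([322.7, 158.7]), 0.86), (array([342.7, 283.8]), 0.7), (array([303.4, 105.6]), 0.62)]
{'time_s': 0.7, 'joints': array([ 1.08  ,  0.2759,  1.5049, -0.    ,  1.3607, -0.121 ]), 'joint_vel': array([ 0.0009, -0.0007, -0.    ,  0.0009, -0.0005, -0.0008]), 'joint_efforts': array([ -0.0016, -40.4325, -23.7453,   0.0701,   0.0247,   0.0001]), 'position': array([0.2079, 0.5362, 0.2055]), 'ee_rot': array([3.1414, 0.    , 2.7718]), 'ft_force': array([ 0.2986, -0.063 ,  0.3298]), 'moment': array([-0.0232, -0.0315, -0.0216]), 'grip_width': 0.09391105425871613}
```

View pics/scene0.png

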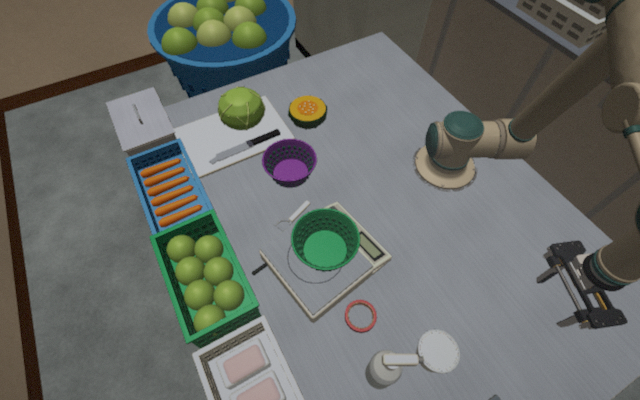

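View pics/side0.png

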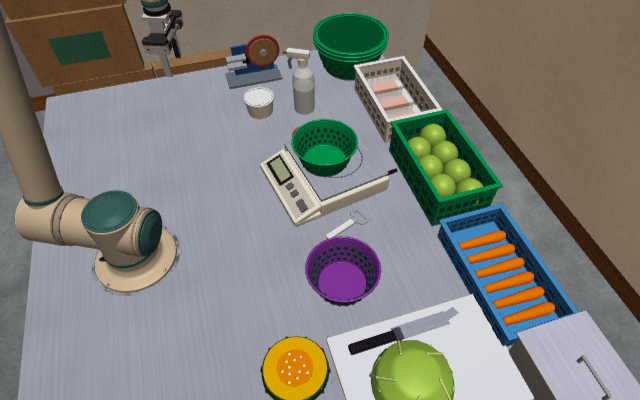

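The scene view shows the green basket at about (325,240), overhanging the scale's front edge, which faces the robot. The ring shows at about (316,257). The side view shows the keys at about (283–303, 180–206), with the wide tare key nearest the camera. Next I fit the scale pose.

```bash
cat > fit.py <<'E'
from h import *
from scipy.optimize import least_squares
np.set_printoptions(precision=4,suppress=True)
L={'pan_mid':[0,0,.085],'tare_key_top':[-.158,-.095,.055],'zero_key_top':[-.158,-.045,.055],'power_key_top':[-.158,-.014,.055]}
def S(p,P): return np.array([p[0],p[1],0])+R.from_euler('z',p[2]).as_matrix()@np.array(P)
E
python3 - <<'E'
from fit import *
ob=[('scene','pan_mid',(319.1,253.6)),('side','pan_mid',(333.4,158.4)),('side','tare_key_top',(303.3,206)),('side','zero_key_top',(292,191)),('side','power_key_top',(288.3,182.5))]
for n,k,px in ob: print(n,k,onz(n,px,L[k][2]))
M={n:cams.camera_model(n) for n in('scene','side')}
f=lambda p: np.concatenate([proj(n,S(p,L[k]),M[n])-px for n,k,px in ob])
r=least_squares(f,[.55,.3,0],loss='soft_l1'); p=r.x; print(p,f(p).round(1))
for n in('scene','side'):
    im=cv2.imread(f'pics/{n}0.png'); K=4
    c=proj(n,S(p,[-.03,0,.1]),M[n]); x0,y0=int(c[0]-90),int(c[1]-70)
    big=cv2.resize(im[y0:y0+140,x0:x0+180],None,fx=K,fy=K,interpolation=cv2.INTER_CUBIC)
    q=lambda P:tuple(int(v) for v in (proj(n,S(p,P),M[n])-[x0,y0]+.5)*K)
    for k in L: cv2.circle(big,q(L[k]),3,(0,0,255),-1)
    for a in np.linspace(0,2*np.pi,60): cv2.circle(big,q([.08*np.cos(a),.08*np.sin(a),.085]),1,(0,0,255),-1)
    cs=[[.11,.125,.085],[.11,-.125,.085],[-.11,-.125,.085],[-.11,.125,.085]]
    for i in range(4): cv2.line(big,q(cs[i]),q(cs[(i+1)%4]),(255,0,0),1)
    cv2.imwrite(f'pics/fit_{n}.png',big)
    for d in nets.trace(n,'basket')[:3]: print(n,d['p'],d['at'],d['mask'].sum())
E
```

```text
scene pan_mid [0.5933 0.1183 0.085 ]
side pan_mid [0.5982 0.115  0.085 ]
side tare_key_top [ 0.4697 -0.008   0.055 ]
side zero_key_top [0.4537 0.0546 0.055 ]
side power_key_top [0.4517 0.0892 0.055 ]
[0.5996 0.1193 0.1866] [-1.7  1.3 -0.  -1.1 -3.1 -0.6  0.5  2.3 -0.5  3.6]
scene 0.92 [289.6, 161.7] 2025
scene 0.65 [326.3, 236.0] 3414
side 0.94 [341.8, 271.5] 3985
side 0.59 [325.4, 143.1] 2792
```

View pics/fit_scene.png

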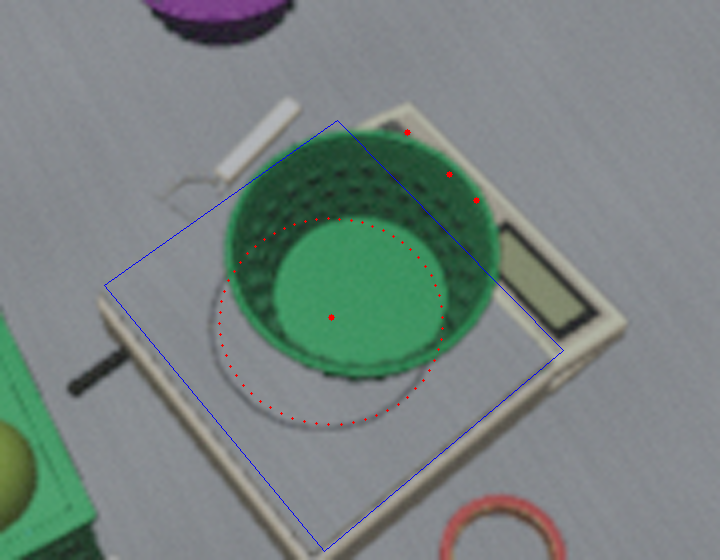

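View pics/fit_side.png

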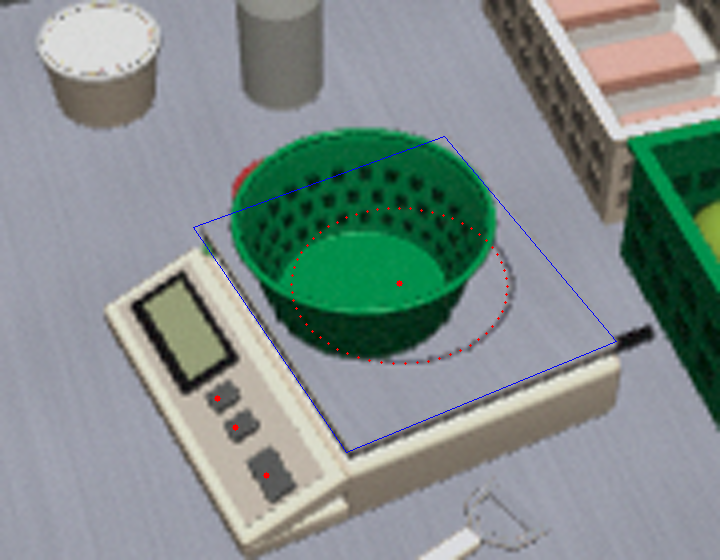

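The fit agrees to a few mm. The side view is slightly left of the keys, and the ring in the scene view is about 2 px off. I'll refine with hand-read pixels and fit the basket rim extents.

```bash
python3 - <<'E'
from fit import *
M={n:cams.camera_model(n) for n in('scene','side')}
p0=[.5996,.1193,.1866]
off={n:np.array([int(v) for v in proj(n,S(p0,[-.03,0,.1]),M[n])-[90,70]]) for n in M}
px=lambda n,u:np.array(u)/4-.5+off[n]+.125
ob=[('side',L['tare_key_top'],(270,475)),('side',L['zero_key_top'],(242,427)),('side',L['power_key_top'],(224,396)),
('side',[-.11,-.125,.085],(349,455)),('side',[.11,-.125,.085],(614,343)),('side',[-.11,.125,.085],(201,229))]
A=np.linspace(0,2*np.pi,180)
def ext(n,c,r):
    q=np.array([proj(n,[c[0]+r*np.cos(a),c[1]+r*np.sin(a),c[2]],M[n]) for a in A]); return q
def f(p):
    e=[proj(n,S(p,P),M[n])-px(n,u) for n,P,u in ob]
    q=ext('scene',S(p,[0,0,.085]),.08); w=px('scene',(211,430)); e.append([q[:,0].min()-w[0],q[:,1].max()-w[1]])
    q=ext('side',S(p,[0,0,.085]),.08); w=px('side',(514,362)); e.append([q[:,0].max()-w[0],q[:,1].max()-w[1]])
    return np.concatenate(e)
p=least_squares(f,p0,loss='soft_l1',diff_step=1e-4).x; print('scale',p,f(p).round(1))
B={'side':(231,496,127,314),'scene':(226,500,130,375)}
def g(b,ns=('side','scene')):
    e=[]
    for n in ns:
        q=ext(n,[b[0],b[1],.165],.092); l=px(n,B[n][::2]);h=px(n,B[n][1::2])
        e+=[q[:,0].min()-l[0],q[:,0].max()-h[0],q[:,1].min()-l[1],q[:,1].max()-h[1]]
    return np.array(e)
for ns in(('side',),('scene',),('side','scene')):
    b=least_squares(g,[.55,.11],diff_step=1e-4,kwargs=dict(ns=ns)).x
    print('basket',ns,b,g(b,ns).round(1),'in scale frame',R.from_euler('z',-p[2]).as_matrix()[:2,:2]@(b-p[:2]))
for k in L: print(k,S(p,L[k]))
E
```

```text
scale [0.604  0.1177 0.177 ] [ 0.2 -0.2 -0.4 -0.3 -0.4  0.2  0.5 -0.7  2.  -0.  -0.1 -0.7  0.4 -1.2
 -0.1  0.4]
basket ('side',) [0.5703 0.1143] [ 0.4 -0.4  0.6 -0.5] in scale frame [-0.0338  0.0026]
basket ('scene',) [0.573  0.1161] [ 0.2 -0.2  0.2 -0.1] in scale frame [-0.0308  0.0039]
basket ('side', 'scene') [0.5718 0.1155] [ 0.8 -0.   0.2 -0.9  0.5  0.1 -0.2 -0.5] in scale frame [-0.0321  0.0035]
pan_mid [0.604  0.1177 0.085 ]
tare_key_top [ 0.4652 -0.0037  0.055 ]
zero_key_top [0.4564 0.0456 0.055 ]
power_key_top [0.451  0.0761 0.055 ]
```

```bash
python3 -m pendant '[[[0,0,0,-45,0],[0,0,0,-95,-8],[0,-40,-19,-95,-16],[0,-80,-38,-95,-24],[0,-120,-57,-95,-31.3],[0,-160,-76,-95,-31.3],[0,-200,-95,-95,-31.3],[0,-200,-95,-95,-31.3]]]'
python3 - <<'E'
from fit import *
p=[.604,.1177,.177]
s=manip.observe(); T=rot(s['ee_rot']); print(s['position'],s['ee_rot'],s['joints'],s['grip_width'])
b=S(p,[-.032+.030,.002,.30]); print('target',b,'tool shift mm',T.T@(b-s['position'])*1000,'yaw err',s['ee_rot'][2]-(.177-np.pi))
print('spray', [onz('scene',(385,368),.12),onz('side',(304,85),.12)])
E
```

```text
time_s: 1.6
position: [0.3633, 0.3717, 0.3005]
ee_rot: [-3.139, 0.002, -2.971]
ft_force: [0.3, 0.3, 0.0]
grip_width: 0.0335
[0.3633 0.3717 0.3005] [-3.1392  0.0017 -2.9714] [ 0.665   0.1518  1.438  -0.0029  1.5513 -1.0759] 0.03347481039584096
target [0.6017 0.1193 0.3   ] tool shift mm [-192.1457 -289.0885    1.5268] yaw err -0.006817043046869031
spray [array([0.6089, 0.4614, 0.12  ]), array([0.5991, 0.4323, 0.12  ])]
```

```bash
python3 -m pendant '[[[0,-27,-40,0,0],[0,-54,-80,0,0],[0,-81,-121,0,0],[0,-108,-162,0,0],[0,-135,-203,0,0],[0,-164,-246,0,0],[0,-192,-289,0,0],[0,-192,-289,0,0]]]'
python3 - <<'E'
from fit import *
p=[.604,.1177,.177]
import time
m=cams.camera_model('wrist'); s=manip.observe(); save('wrist','pics/w1.png')
T=rot(s['ee_rot']); print(s['position'],s['ee_rot'],s['grip_width'],s['ft_force'])
b=S(p,[-.002,.002,.10]); print('tool shift mm',T.T@(b-s['position'])*1000)
for q in('pan_mid','basket','tare_key_top'):
    for d in nets.pinpoint('wrist',q)[:2]: print(q,d['at'],d['p'],onz('wrist',d['at'],.055 if 'tare' in q else .085,m))
im=cv2.imread('pics/w1.png')
for P in [S(p,L[k]) for k in L]: cv2.circle(im,tuple(int(v) for v in proj('wrist',P,m)),2,(0,0,255),-1)
for a in np.linspace(0,6.28,60):
    cv2.circle(im,tuple(int(v) for v in proj('wrist',S(p,[-.032+.092*np.cos(a),.0035+.092*np.sin(a),.165]),m)),1,(255,0,255),-1)
    cv2.circle(im,tuple(int(v) for v in proj('wrist',S(p,[.08*np.cos(a),.08*np.sin(a),.085]),m)),1,(0,0,255),-1)
cv2.imwrite('pics/w1o.png',im)
E
```

```text
time_s: 2.4
position: [0.6033, 0.1207, 0.299]
ee_rot: [-3.14, 0.0, -2.97]
ft_force: [0.4, 0.2, 0.0]
grip_width: 0.0004
[0.6033 0.1207 0.299 ] [-3.1395  0.0002 -2.9702] 0.00041066126503889924 [0.3666 0.1928 0.0053]
tool shift mm [  1.9009  -0.723  199.0001]
basket [130.3, 78.7] 0.7 [ 0.5089 -0.1802  0.085 ]
basket [329.9, 147.9] 0.69 [0.5703 0.1202 0.085 ]
tare_key_top [253.8, 57.7] 0.91 [ 0.4658 -0.0029  0.055 ]
```

View pics/w1o.png

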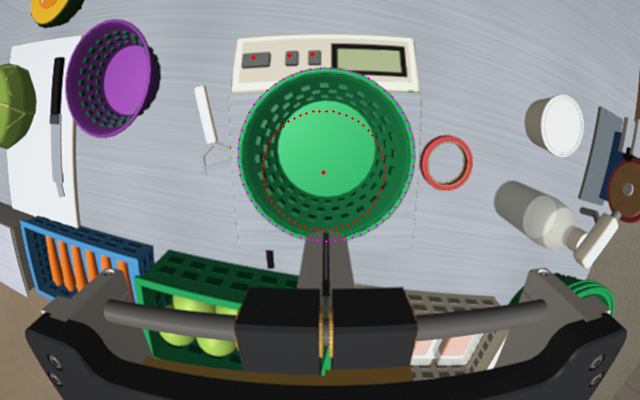

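The wrist view confirms the fit: the rim overlay matches and the tare key is at (254,58), within 1 mm of the prediction. Now I descend inside the basket.

```bash
python3 -m pendant '[[[0,2,0,40,0],[0,2,0,80,0],[0,2,0,120,0],[0,2,0,150,0],[0,2,0,170,0],[0,2,0,185,0],[0,2,0,195,0],[0,2,0,198,0]]]'
python3 -c "
from fit import *
s=manip.observe();p=[.604,.1177,.177];print(s['position'],s['ft_force'],'scale frame',R.from_euler('z',-.177).apply(s['position']-[.604,.1177,0]))"
```

```text
time_s: 3.4
position: [0.5965, 0.1255, 0.102]
ee_rot: [3.141, -0.001, -2.963]
ft_force: [-0.8, -0.1, 0.6]
grip_width: 0.0004
[0.5965 0.1255 0.102 ] [-0.7885 -0.1129  0.6126] scale frame [-0.006  0.009  0.102]
```

```bash
python3 -m pendant '[[[0,-6,-4,0,0],[0,-12,-7,0,0],[0,-18,-7,0,0],[0,-23,-7,0,0],[0,-26,-7,0,0],[0,-28,-7,0,0],[0,-30,-7,0,0],[0,-32,-7,0,0]]]'
python3 -c "
from fit import *
s=manip.observe();print(s['position'],s['ft_force'],'scale frame',R.from_euler('z',-.177).apply(s['position']-[.604,.1177,0]))"
```

```text
time_s: 4.2
position: [0.6296, 0.1228, 0.1023]
ee_rot: [3.141, -0.002, -2.965]
ft_force: [-2.2, -0.4, 0.6]
grip_width: 0.0004
[0.6296 0.1228 0.1023] [-2.182  -0.4179  0.5593] scale frame [0.0261 0.0005 0.1023]
```

```bash
python3 -m pendant '[[[0,-2,0,0,0],[0,-4,0,0,0],[0,-6,0,0,0],[0,-8,0,0,0],[0,-10,0,0,0],[0,-12,0,0,0],[0,-14,0,0,0],[0,-16,0,0,0]]]'
python3 -c "
from fit import *
s=manip.observe();print(s['position'],s['ft_force'],'scale frame',R.from_euler('z',-.177).apply(s['position']-[.604,.1177,0]))
m=cams.camera_model('wrist');save('wrist','pics/w2.png')
for d in nets.pinpoint('wrist','basket')[:2]: print(d['at'],d['p'],R.from_euler('z',-.177).apply(onz('wrist',d['at'],.085,m)-[.604,.1177,0]))"
```

```text
time_s: 5.0
position: [0.6464, 0.1257, 0.1024]
ee_rot: [3.142, 0.0, -2.965]
ft_force: [-1.9, -0.8, 0.2]
grip_width: 0.0004
[0.6464 0.1257 0.1024] [-1.8668 -0.7994  0.2126] scale frame [0.0432 0.0004 0.1024]
[47.9, 38.5] 0.95 [-0.1251 -0.2392  0.085 ]
[331.3, 151.3] 0.78 [-0.0123  0.004   0.085 ]
```

```bash
python3 -m pendant '[[[0,-2,0,0,0],[0,-4,0,0,0],[0,-6,0,0,0],[0,-8,0,0,0],[0,-10,0,0,0],[0,-12,0,0,0],[0,-13,0,0,0],[0,-13,0,0,0]]]'
python3 -c "
from fit import *
s=manip.observe();print(s['position'],s['ft_force'],'scale frame',R.from_euler('z',-.177).apply(s['position']-[.604,.1177,0]))
m=cams.camera_model('wrist');save('wrist','pics/w3.png')
for d in nets.pinpoint('wrist','basket')[:2]: print(d['at'],d['p'],R.from_euler('z',-.177).apply(onz('wrist',d['at'],.085,m)-[.604,.1177,0]))"
```

```text
time_s: 5.9
position: [0.6594, 0.128, 0.1025]
ee_rot: [3.142, 0.0, -2.965]
ft_force: [-0.8, 0.3, 0.5]
grip_width: 0.0007
[0.6594 0.128  0.1025] [-0.8008  0.3148  0.4599] scale frame [0.0563 0.0004 0.1025]
[334.6, 153.4] 0.67 [0.0021 0.0061 0.085 ]
[51.4, 30.7] 0.63 [-0.118  -0.2346  0.085 ]
```

Back off by 30 mm, well clear of the wall, lift straight up, and check the placing.

```bash
python3 -m pendant '[[[0,4,0,0,0],[0,14,0,0,0],[0,26,0,0,0],[0,36,0,0,0],[0,40,0,0,0],[0,40,0,0,0],[0,40,0,-10,0],[0,40,0,-40,0]]]' && python3 -m pendant '[[[0,0,0,-40,0],[0,0,0,-80,0],[0,0,0,-120,0],[0,0,0,-150,0],[0,0,0,-160,0],[0,40,0,-160,0],[0,80,0,-160,0],[0,80,0,-160,0]]]'
python3 - <<'E'
from fit import *
p=[.604,.1177,.177]; F=lambda P:R.from_euler('z',-.177).apply(P-np.array([.604,.1177,0]))
M={n:cams.camera_model(n) for n in('scene','side','wrist')}; s=manip.observe();print(s['position'],s['ft_force'])
T=rot(s['ee_rot']); print('tare shift',T.T@(S(p,[-.159,-.095,.055])-s['position'])*1000)
out=[]
for n in M:
    im=np.ascontiguousarray(save(n,f'pics/{n}4.png')[:,:,::-1])
    for d in nets.pinpoint(n,'basket')[:3]: print(n,d['at'],d['p'],F(onz(n,d['at'],.085,M[n])))
    for a in np.linspace(0,6.28,90):
        for P,c in(([.092*np.cos(a),.092*np.sin(a),.165],(255,0,255)),([.08*np.cos(a),.08*np.sin(a),.085],(0,0,255))):
            x,y=(int(round(v)) for v in proj(n,S(p,P),M[n]))
            if 0<=x<640 and 0<=y<400: im[y,x]=c
    x,y=(int(v) for v in proj(n,S(p,[0,0,.12]),M[n])); x=min(max(x,90),550);y=min(max(y,90),310)
    out.append(cv2.resize(im[y-90:y+90,x-90:x+90],(400,400),interpolation=cv2.INTER_CUBIC)[:,:])
cv2.imwrite('pics/c4.png',cv2.resize(np.hstack(out[:2]),(800,400))); 
E
```

```text
time_s: 6.8
position: [0.6181, 0.1208, 0.1406]
ee_rot: [3.141, -0.006, -2.965]
ft_force: [0.7, 0.1, 0.1]
grip_width: -0.0001
time_s: 7.6
position: [0.5358, 0.1065, 0.3021]
ee_rot: [3.141, -0.005, -2.965]
ft_force: [-0.0, 0.8, 0.0]
grip_width: 0.0003
[0.5358 0.1065 0.3021] [-0.0401  0.7559  0.0373]
tare shift [ 88.6599 -96.1102 247.4661]
scene [316.0, 255.4] 0.89 [-0.      0.0012  0.085 ]
scene [291.1, 174.4] 0.89 [-0.1193 -0.2753  0.085 ]
side [335.3, 155.1] 0.89 [0.0053 0.0078 0.085 ]
side [339.1, 281.1] 0.65 [-0.1881 -0.369   0.085 ]
wrist [133.3, 112.8] 0.72 [-0.1642 -0.2774  0.085 ]
wrist [328.4, 218.3] 0.69 [-0.0065  0.0048  0.085 ]
wrist [292.8, 102.4] 0.33 [-0.1615 -0.0405  0.085 ]
```

View pics/c4.png

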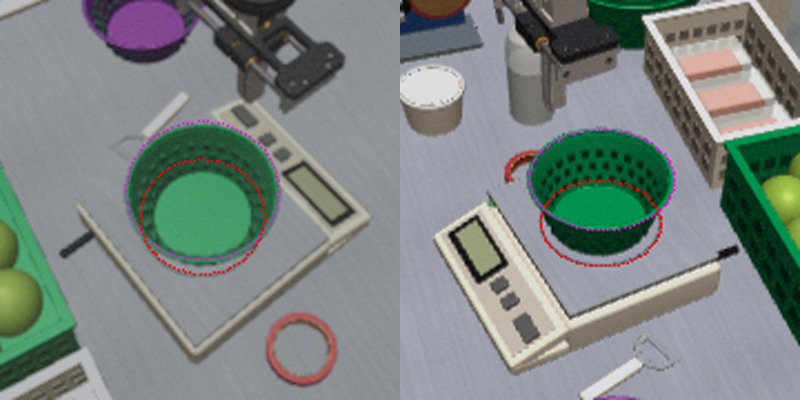

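Both views show the basket's rim on the target outline to within about 3 mm, so the foot is inside the ring with the 15 mm margin mostly kept. Next, move above the tare key.

```bash
python3 -m pendant '[[[0,30,-32,0,0],[0,60,-64,0,0],[0,89,-96,0,0],[0,89,-96,40,0],[0,89,-96,85,0],[0,89,-96,130,0],[0,89,-96,165,0],[0,89,-96,190,0]]]' && python3 -m pendant '[[[0,0,0,15,0],[0,0,0,25,0],[0,0,0,25,0],[0,0,0,25,0]]]'
python3 - <<'E'
from fit import *
p=[.604,.1177,.177]
s=manip.observe();T=rot(s['ee_rot']);print(s['position'],s['ee_rot'],s['ft_force'],'tare shift',T.T@(S(p,[-.159,-.095,.055])-s['position'])*1000)
m=cams.camera_model('wrist');save('wrist','pics/w5.png')
for q in('tare_key_top','zero_key_top'):
  for d in nets.pinpoint('wrist',q)[:2]: print(q,d['at'],d['p'],onz('wrist',d['at'],.055,m))
E
```

```text
time_s: 8.7
position: [0.4696, -0.0032, 0.1097]
ee_rot: [3.14, -0.003, -2.965]
ft_force: [0.1, -0.5, 0.8]
grip_width: 0.0003
time_s: 9.1
position: [0.4711, -0.0034, 0.0878]
ee_rot: [-3.141, 0.001, -2.965]
ft_force: [0.2, -0.7, -0.2]
grip_width: 0.0004
[ 0.4711 -0.0034  0.0878] [-3.1414  0.0008 -2.9651] [ 0.2462 -0.718  -0.1997] tare shift [ 6.8861  0.7803 32.7842]
tare_key_top [330.4, 218.6] 0.86 [ 0.4664 -0.0007  0.055 ]
zero_key_top [396.3, 218.7] 0.72 [0.4582 0.0477 0.055 ]
```

View pics/w5.png

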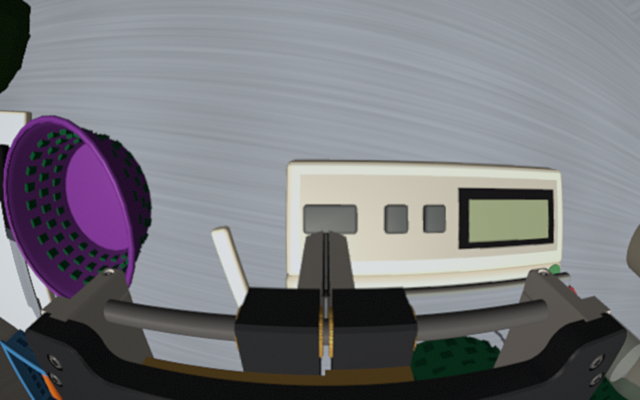

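The view shows the tare key at (330,218), just ahead of the fingertips. The zero key is well off to the right at (396,219). The basket is clear behind.

```bash
python3 -m pendant '[[[0,3,1,0,0],[0,6.5,2,6,0],[0,6.5,2,14,0],[0,6.5,2,20,0],[0,6.5,2,24,0],[0,6.5,2,26,0],[0,6.5,2,27,0],[0,6.5,2,27,0]]]'
python3 -c "
from fit import *
s=manip.observe();print(s['position'],s['ft_force'],R.from_euler('z',-.177).apply(s['position']-[.604,.1177,0]))"
```

```text
time_s: 10.05
position: [0.4635, -0.0024, 0.0604]
ee_rot: [3.141, -0.0, -2.965]
ft_force: [-0.0, -0.6, 0.1]
grip_width: 0.0003
[ 0.4635 -0.0024  0.0604] [-0.017  -0.6417  0.1071] [-0.1594 -0.0935  0.0604]
```

```bash
for i in 1; do python3 -m pendant '[[[0,0,0,1,0],[0,0,0,2,0],[0,0,0,2,0],[0,0,0,3,0],[0,0,0,4,0],[0,0,0,4,0]]]'; python3 -m pendant '[[[0,0,0,1,0],[0,0,0,1,0],[0,0,0,1,0]]]';python3 -m pendant '[[[0,0,0,1,0],[0,0,0,1,0],[0,0,0,1,0]]]'; done
```

```text
time_s: 10.65
position: [0.4639, -0.0024, 0.0566]
ee_rot: [-3.142, 0.001, -2.965]
ft_force: [0.5, 0.7, 0.9]
grip_width: 0.0003
time_s: 10.95
position: [0.464, -0.0024, 0.0557]
ee_rot: [-3.141, 0.001, -2.965]
ft_force: [-0.0, 0.3, 3.7]
grip_width: 0.0005
time_s: 11.25
position: [0.4638, -0.0025, 0.0546]
ee_rot: [-3.141, 0.001, -2.965]
ft_force: [1.9, 0.3, 3.3]
grip_width: 0.0003
```

```bash
for i in 1; do python3 -m pendant '[[[0,0,0,1,0],[0,0,0,1,0],[0,0,0,1,0]]]'; python3 -m pendant '[[[0,0,0,1,0],[0,0,0,1,0],[0,0,0,1,0]]]';done
```

```text
time_s: 11.55
position: [0.4638, -0.0025, 0.0536]
ee_rot: [-3.141, 0.001, -2.965]
ft_force: [1.3, 0.5, 4.4]
grip_width: 0.0006
time_s: 11.85
position: [0.4639, -0.0025, 0.0529]
ee_rot: [-3.141, 0.001, -2.965]
ft_force: [1.9, 0.2, 6.6]
grip_width: 0.0006
```

```bash
python3 -m pendant '[[[0,0,0,1,0],[0,0,0,1,0],[0,0,0,1,0],[0,0,0,1,0]]]'
```

```text
time_s: 12.25
position: [0.4641, -0.0025, 0.0525]
ee_rot: [-3.141, 0.002, -2.965]
ft_force: [0.0, 0.8, 11.3]
grip_width: 0.0005
```

The key has bottomed: force jumped to 11 N and travel stopped. Release it and check.

```bash
python3 -m pendant '[[[0,0,0,-2,0],[0,0,0,-5,0],[0,0,0,-10,0],[0,0,0,-30,0],[0,0,0,-70,0],[0,0,0,-115,0],[0,0,0,-160,0],[0,0,0,-200,0]]]' && python3 -m pendant '[[[0,45,0,0,0],[0,90,0,0,0],[0,130,0,0,0],[0,130,0,0,0]]]'
python3 - <<'E'
from fit import *
p=[.604,.1177,.177]; F=lambda P:R.from_euler('z',-.177).apply(P-np.array([.604,.1177,0]))
print(manip.observe()['ft_force']); out=[]
for n in('scene','side'):
    m=cams.camera_model(n);im=np.ascontiguousarray(save(n,f'pics/{n}6.png')[:,:,::-1])
    print(n,[(round(d['p'],2),F(onz(n,d['at'],.085,m))) for d in nets.pinpoint(n,'basket')[:2]])
    for q in('tape','peeler'):
        a=cv2.imread(f'pics/{n}0.png')
    print('diff',)
    x,y=(int(v) for v in proj(n,S(p,[0,0,.12]),m)); out.append(cv2.resize(im[y-90:y+90,x-90:x+90],(400,400),interpolation=cv2.INTER_CUBIC))
cv2.imwrite('pics/c6.png',np.hstack(out))
E
```

```text
time_s: 13.05
position: [0.4621, -0.0023, 0.253]
ee_rot: [3.141, -0.002, -2.965]
ft_force: [1.0, 1.0, 0.1]
grip_width: 0.0004
time_s: 13.45
position: [0.3295, -0.0247, 0.2507]
ee_rot: [3.14, -0.005, -2.967]
ft_force: [0.2, -0.4, 0.3]
grip_width: 0.0002
[ 0.1878 -0.3543  0.3158]
scene [(0.78, array([-0.132 , -0.2654,  0.085 ])), (0.65, array([-0.0586, -0.4766,  0.085 ]))]
diff
side [(0.83, array([-0.1859, -0.3805,  0.085 ])), (0.73, array([-0.0108,  0.0073,  0.085 ]))]
diff
```

View pics/c6.png

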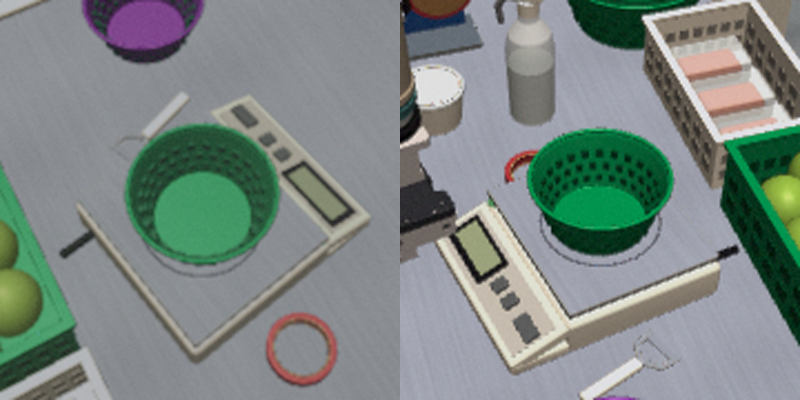

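Both views show the basket where it was before the press, with its foot centred in the ring. The keys, tape and peeler look unchanged, and the arm is clear.

```bash
python3 -c "
from h import *
print(job.hand_in())"
```

```text
the job is handed in; nothing more can be done
None
```

The basket's foot now stands inside the ring, the tare key has been pressed right down and released, and the job is handed in at about 14 s of the 72 s allowed.

- **Basket:** I pushed it back about 32 mm with the shut fingers low against the inside of its back wall. The force readings I took stayed around 2 N. I then backed off and lifted clear before going to the keys.
- **Tare key:** I pressed straight down until the force rose to 11 N and travel stopped, then let it up. There was no direct reading of the key's travel, so "right down" rests on that force and stop. The fingers stayed clear of the two small keys.
- **Last checks:** By eye in the final scene and side pictures, the foot is centred in the ring and the basket had not moved since before the press. The tape and peeler look unmoved and the arm is clear.
- **Disagreement:** In the last look the network found the basket only in the side view, about 11 mm forward and 7 mm left of centre. In the scene view it reported other objects instead. Before the press it had put the basket within about 1 mm (scene) and 9 mm (side) of centre, and the rim outline had matched to about 3 mm. I trusted the outline and the pictures.

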